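Load the display riser and wedge it off its base

ROBOT

A 7-joint arm with a two-finger parallel gripper is mounted at the origin on the work surface. World frame = base frame: x ahead of the robot, y to its left, z up, the work surface at z = 0. Lengths are in mm, angles in rad, forces in N, time in s.
With the tool pointing down it reaches from about 400 to 925 mm from the base axis. Payload 5.6 kg.
Tool frame: the origin (TCP) lies between the finger pads; the fingertips stand 19 mm ahead of it and the grasp point (between the pads) is the TCP; z points along the fingers, y is the line along which they close (so a half turn about z gives the same grasp; the last joint's range is limited). The gripper opens to 85 mm and grips with 20 to 120 N. Pads are 22 mm wide; open, the fingers measure 114 mm over their backs; the gripper's body (76 mm by 85 mm) begins 54 mm behind the grasp point. The pads swing forward as they close: fully open they stand 13 mm farther back than shut.
Start: joints at [-1.289, 0.468, -0.012, 1.603, 0.006, 1.071, -0.056], TCP at [207.467, 616.007, 250.29] pointing down, gripper open.
Joint ranges: [-2.53, 2.53], [-0.31, 2.02], [-1.57, 1.55], [0.28, 2.44], [-1.29, 4.43], [0.15, 1.84], [-2.92, 2.92]. Speed limits (rad/s): [2.57, 2.57, 3.14, 3.14, 3.14, 3.14, 3.14].

INTERFACE

Orientations are given as a unit quaternion [w, x, y, z].
In Python, from plant import telemetry, get_image, job, models gives the robot as it stands.
- The arm moves only by the shell command python3 -m handwheel 'ROWS' [OPENING] [FORCE]. ROWS is rows parted by semicolons, their numbers by spaces, 1 to 8 of them, each of 6 numbers: dx, dy, dz in mm, then a rotation vector rx, ry, rz in rad; each row shifts and turns the commanded pose from where the row before left it, along the tool's axes as they then stand; what a row does not reach is not made up. A row lasts 1/12 s, in which the tool goes at most 41.7 mm and 0.125 rad, less where a joint would pass 70% of its speed; a pose out of reach is approached as far as the arm can. OPENING is the finger opening in mm, set as the command begins (- or left out keeps the last). The fingers move at their own pace and stop on an object; FORCE is the grip in N (left out, the last holds). Time passes only in rows, so rows that do not move let the fingers close. It prints the time, the measured TCP pose, the force, the opening and the grip force at its end.
- telemetry.get_state(): the state, without advancing time (a new reading comes with each control period).
- get_image(name): name is "scene" or "side" or "wrist"; returns a dict with "color" (420x560x3 uint8, red, green, blue), "fx", "fy", "cx", "cy" (pixels), "rvec" (rotation vector, rad) and "tvec" (3), from world to camera coordinates, as OpenCV has them; the wrist camera has in their place "tool_from_camera" (4x4, takes a point from camera to tool coordinates, whose origin is the TCP and whose axes are the flange's). Camera axes: x right, y down, z forward; pixel columns grow to the right and rows downward; lengths in mm; the calibration is good to about 2 mm. A picture is of the moment at which its call begins: read the wrist's pose just before it. There is no depth.
- job.hand_in(): hands the job in; it is judged then, once.
Trained networks look in a picture, given as the dict that the camera call returned (one of the last four; its "shot" number tells which), for a name from the list of things; names that differ only in an ending like _2 or _b are one class to them, and where a whole thing is asked for, a point or a joint stands for the part that bears it (a point fixed in the world has none). Each returns a list of dicts, best first, with "confidence" (0 to 1); they miss things now and then, are a little off and sometimes report something else, mostly with a low value. They report only what shows in the picture. A call takes as long as a camera call. They do not tell look-alikes from the thing itself.
- models.find_in(label, picture): "point" ([x, y, z] in mm, in world coordinates, good to about 4 mm: the middle of the surface that is visible of it).
The state is a dict: "time": time; "joint_positions": joint angles; "qvel": joint speeds; "effort": joint torques, N m; "position": TCP position; "eef_rot": TCP orientation; "contact_force": force on the tool from outside, world axes, zero at the start; "torque": the same for the moment, N m; "opening": finger opening in mm; "grip_force": force on a finger pad.
Only numpy, scipy, OpenCV 4.12 (cv2) and the standard library are available. Lean on these libraries where they do the work, as an engineer would, in place of code of your own. Each camera call takes 0.05 s, during which the arm holds its last target. There are 200 camera calls.

TASK

Pack the round and the square cream model upright into the blue tray of the display riser, beside the green one, so that all three stand on the tray floor. Then take the orange leveling wedge and, keeping it flat on the desk, push its thin end under the riser's front lip until the loaded tray just lifts off its base, about 3 mm and never as much as 8 mm, and finish there still gripping the wedge, with nothing else holding the tray up. Leave the other things on the desk where they are.

Things in the scene. Friction and masses are not known exactly. Their poses are not given: they have to be found in the camera images.
- riser: fixed display riser: two dark rails 12 high carry an aluminium plate 190 (y) x 165 (x) x 6 with a blue tray. Origin on the desk under the middle of the plate's front edge (the lip, facing the robot); +x runs from the lip to the back. Under the lip it is open between the rails (y -56 to +56) for 130 in +x. The lip juts 36 ahead of the tray. Two guide posts 55 high at x 148, y +-75 (mm)
- lip (a point): middle of the lower front edge of the plate when it is down (fixed, 12 above the desk); axes as the riser (mm)
- tray (a joint): how far the plate with the tray has risen off the rails, in m: 0 resting, grows upwards, to 0.02. Slides straight up on the guide posts. Plate and tray weigh 0.25 kg; lifting the loaded tray with the wedge takes a push of about 6 to 16 N
- tray_floor (a point): centre of the blue tray's inner floor, 65 behind the lip edge and 18 above the desk when down; moves with the tray; axes as the riser. Inside 50 (x) x 138 (y); walls 4 thick, their rim 20 above this floor. The three models fill its 138 length in a row along y with 12 to spare in all (mm)
- round_model: cream pleated cylinder, upright, 42 dia x 70 high, about 0.11 kg, rigid; origin at the centre of its underside; starts on the desk (mm)
- square_model: cream square prism with darker crease lines, upright, 40 x 40 x 70 high, about 0.12 kg; origin at the centre of its underside, x and y square to its sides; starts on the desk (mm)
- green_model: green prism, 40 (x) x 44 (y) x 70 high, about 0.12 kg, already loose in the tray near one end; origin at the centre of its underside, axes about as the riser (mm)
- wedge: orange wedge, 120 (x) x 36 (y), 0.08 kg; origin at the centre of its flat underside. Thin end at +x: 4 thick at x = +60, top rising 1 in 4 to 24 at x = -20, then flat, 24 high, to the blunt end at x = -60 (the part to grip, across its width). It meets the resting lip with its tip 32 past the lip edge; each further 4 raises the tray by 1 (mm)
- paper_tower: cream folded-look tower, 90 dia x 130 high; origin at the centre of its underside; a bystander (mm)
- mug: blue mug, 80 dia x 90 high; origin at the centre of its underside; a bystander (mm)
- glue_jar: white jar with red lid, 60 dia x 90 high; origin at the centre of its underside; a bystander (mm)
- pen_cup: black pen cup, 72 dia x 100 high, pens to 155; origin at the centre of its underside; a bystander (mm)
- stapler: red and black stapler, 130 x 35 x 44 high; origin at the centre of its underside; a bystander (mm)
- clip_tin: flat steel tin, 70 dia x 30 high; origin at the centre of its underside; a bystander (mm)
Not all that is in view belongs to the job. Of the things shaped like the wedge, the orange one is meant.

How it is judged:
By the outcome, as a careful person would: the job done as asked, in the order asked, and still so for the second after the job is handed in, while the arm keeps its last pose, push and grip.
It also fails if it takes over 72 s, if anything falls off the work surface, if the arm or the gripper's body presses on something with over 40 N, if the wrist force passes 120 N, or if a joint passes its speed limit or range.

## Working session

There is one attempt and no reset: what is moved stays moved. The work goes in short steps, Python scripts to look and compute and a shell command to move; the robot and the scene stay as the last step left them, time stands still between calls to the robot, and variables do not carry over. Pictures are saved under pics/ and viewed, at most 10 in all, crops included, and the job is handed in when it is done.

```bash
mkdir -p pics; ls
cat > h.py <<'E'
import numpy as np, cv2
from plant import telemetry, get_image, job, models
def ray(p,u,v):
    R=cv2.Rodrigues(np.array(p["rvec"],float))[0]; t=np.array(p["tvec"],float).ravel()
    d=R.T@np.array([(u-p["cx"])/p["fx"],(v-p["cy"])/p["fy"],1]); return -R.T@t,d
def atz(p,u,v,z):
    c,d=ray(p,u,v); return c+d*(z-c[2])/d[2]
def proj(p,X):
    K=np.array([[p["fx"],0,p["cx"]],[0,p["fy"],p["cy"]],[0,0,1.]])
    return cv2.projectPoints(np.array(X,float).reshape(-1,3),np.array(p["rvec"],float),np.array(p["tvec"],float),K,None)[0].reshape(-1,2)
def save(p,n,s=1.4): cv2.imwrite("pics/"+n,cv2.resize(p["color"][:,:,::-1],None,fx=s,fy=s))
E
python3 - <<'E'
from h import *
import pickle
s=telemetry.get_state(); print(s["time"],s["position"],s["eef_rot"],s["opening"])
for n in("scene","side"):
    p=get_image(n); pickle.dump(p,open(n+".pkl","wb")); save(p,n+"1.png")
    for l in("riser","tray","round_model","square_model","green_model","wedge","paper_tower","mug","glue_jar","pen_cup","stapler","clip_tin"):
        print(n,l,[(np.round(r["point"]).astype(int).tolist(),round(r["confidence"],2),proj(p,r["point"])[0].astype(int).tolist()) for r in models.find_in(l,p)[:3]])
E
```

```text
pics
0.0 [207.32310557 615.47522437 249.32463675] [-9.58731362e-05  1.61722223e-01  9.86835902e-01 -9.03284542e-04] 85.51560389434016
scene riser [([668, 44, 18], 0.8, [266, 259])]
scene tray [([672, 40, 18], 0.88, [264, 260]), ([673, 41, 17], 0.2, [265, 261])]
scene round_model [([459, 202, 52], 0.67, [327, 197])]
scene square_model [([484, -219, 57], 0.63, [180, 194])]
scene green_model [([646, -16, 78], 0.95, [243, 236])]
scene wedge [([457, 604, 13], 0.68, [467, 213]), ([315, 279, 14], 0.67, [350, 176]), ([530, 360, 20], 0.65, [384, 226])]
scene paper_tower [([695, -337, 100], 0.69, [109, 238])]
scene mug [([382, -429, 62], 0.56, [120, 167])]
scene glue_jar [([576, -453, 81], 0.82, [85, 207])]
scene pen_cup [([752, 269, 76], 0.81, [360, 278]), ([658, 429, 38], 0.69, [419, 260])]
scene stapler [([654, 429, 39], 0.94, [419, 259])]
scene clip_tin [([396, 436, 33], 0.79, [405, 191])]
side riser [([644, 0, 20], 0.6, [335, 229])]
side tray [([640, 10, 17], 0.84, [332, 228])]
side round_model [([448, 189, 41], 0.65, [253, 197]), ([363, -419, 55], 0.25, [279, 380])]
side square_model [([465, -241, 53], 0.6, [301, 300])]
side green_model [([625, -35, 78], 0.74, [335, 223]), ([382, 421, 32], 0.42, [219, 163])]
side wedge [([301, 274, 19], 0.94, [202, 195]), ([516, 348, 17], 0.87, [262, 172]), ([445, 587, 15], 0.45, [229, 141])]
side paper_tower [([656, -378, 102], 0.71, [409, 314])]
side mug [([365, -424, 55], 0.62, [280, 382]), ([514, 352, 13], 0.36, [262, 172])]
side glue_jar [([553, -476, 68], 0.63, [382, 378]), ([646, -1, 16], 0.43, [336, 231])]
side pen_cup [([724, 252, 75], 0.62, [331, 162])]
side stapler [([644, 425, 29], 0.56, [292, 151])]
side clip_tin [([383, 423, 34], 0.86, [219, 162])]
```

View pics/scene1.png

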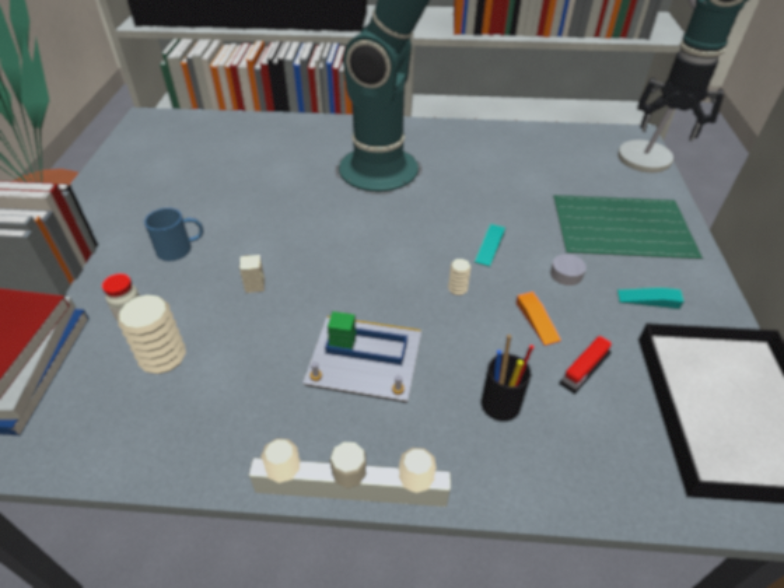

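View pics/side1.png

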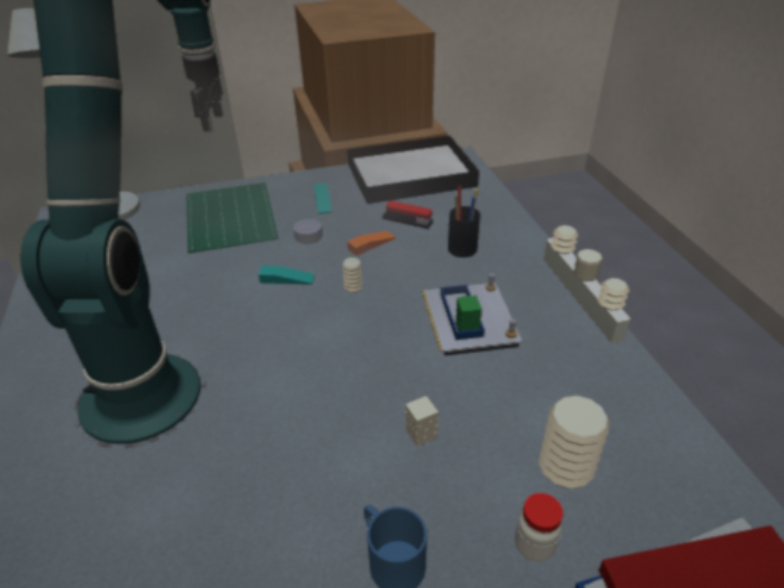

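The scene picture (800-scale) shows the riser at about (363,357) with green at its -y end, the round model at (459,276), the square at (252,273) and the orange wedge at (538,318). The teal wedges are decoys, and the side view agrees.

Run:
```python
from h import *
import pickle
p=pickle.load(open("scene.pkl","rb")); q=pickle.load(open("side.pkl","rb"))
f=lambda P,L,z:[np.round(atz(P,u/1.4,v/1.4,z)[:2]).tolist() for u,v in L]
print("plate scene",f(p,[(333,317),(421,325),(408,396),(306,389)],18))
print("plate side",f(q,[(425,289),(490,283),(519,343),(442,350)],18))
for n,P,lo,hi in(("scene",p,(5,150,150),(18,255,255)),("side",q,(5,130,120),(18,255,255))):
    m=cv2.inRange(cv2.cvtColor(P["color"],cv2.COLOR_RGB2HSV),lo,hi)
    k,lab,st,c=cv2.connectedComponentsWithStats(m)
    e=np.array([384,226]) if n=="scene" else np.array([264,173])
    i=min(range(1,k),key=lambda i:np.hypot(*(c[i]-e))-st[i][4]*.01)
    pts=np.argwhere(lab==i)[:,::-1].astype(np.float32); print(n,len(pts),c[i])
    box=cv2.boxPoints(cv2.minAreaRect(pts)); print([np.round(atz(P,*b,12)[:2]).tolist() for b in box])
w=get_image("wrist"); print(np.round(w["tool_from_camera"],3),w["fx"],w["cx"],w["cy"])
print("scene cam",ray(p,1,1)[0],"side",ray(q,1,1)[0])
```

```text
plate scene [[558.0, -45.0], [567.0, 129.0], [735.0, 111.0], [733.0, -70.0]]
plate side [[590.0, 130.0], [733.0, 110.0], [714.0, -84.0], [564.0, -60.0]]
scene 457 [384.69365427 227.06345733]
[[468.0, 325.0], [442.0, 358.0], [577.0, 397.0], [600.0, 366.0]]
side 157 [263.74522293 170.29299363]
[[476.0, 378.0], [584.0, 398.0], [579.0, 358.0], [473.0, 339.0]]
[[-0.0000e+00 -9.6000e-01 -2.8000e-01  7.2014e+01]
 [ 1.0000e+00 -1.0000e-03  0.0000e+00  6.6000e-01]
 [-1.0000e-03 -2.8000e-01  9.6000e-01 -1.2298e+02]
 [ 0.0000e+00  0.0000e+00  0.0000e+00  1.0000e+00]] 371.919815314421 283.236313702578 206.00793382147472
scene cam [1310.56880773  110.7341118   850.64694053] side [ 258.50571055 -853.82861325  839.60289183]
```

```bash
python3 -m handwheel '-26.5 -27 -9.4 0 0 0;-26.5 -27 -9.4 0 0 0;-26.5 -27 -9.4 0 0 0;-26.5 -27 -9.4 0 0 0;-26.5 -27 -9.4 0 0 0;-26.5 -27 -9.4 0 0 0;-26.5 -27 -9.4 0 0 0;-26.5 -27 -9.4 0 0 0'
python3 -m handwheel '-26.5 -27 -9.4 0 0 0;-26.5 -27 -9.4 0 0 0;-26.5 -27 -9.4 0 0 0;-26.5 -27 -9.4 0 0 0;-26.5 -27 -9.4 0 0 0;-26.5 -27 -9.4 0 0 0;-26.5 -27 -9.4 0 0 0;-26.5 -27 -9.4 0 0 0'
python3 -m handwheel '0 0 0 0 0 -0.12;0 0 0 0 0 -0.12;0 0 0 0 0 0;0 0 0 0 0 0'
cat >> h.py <<'E'
from scipy.spatial.transform import Rotation as Ro
def wrist():
    s=telemetry.get_state(); w=get_image("wrist")
    R=Ro.from_quat(np.roll(s["eef_rot"],-1)).as_matrix(); T=np.eye(4); T[:3,:3]=R; T[:3,3]=s["position"]
    C=np.linalg.inv(T@np.array(w["tool_from_camera"]))
    w["rvec"]=cv2.Rodrigues(C[:3,:3])[0].ravel(); w["tvec"]=C[:3,3]; return s,w
E
python3 - <<'E'
from h import *
import pickle
s,w=wrist(); pickle.dump(w,open("w1.pkl","wb")); save(w,"w1.png"); print(s["time"],s["position"],s["eef_rot"],s["joint_positions"])
E
```

```text
time: 2.02
position: [339.9, 341.8, 326.2]
eef_rot: [0.0, 0.162, 0.987, 0.0]
contact_force: [0.6, 0.1, 0.6]
opening: 85.7
grip_force: 0.0
time: 2.68
position: [471.7, 69.4, 401.6]
eef_rot: [0.0, 0.162, 0.987, 0.0]
contact_force: [1.3, 0.4, 0.3]
opening: 85.8
grip_force: 0.0
time: 3.02
position: [471.3, 71.3, 400.7]
eef_rot: [0.0, 0.044, 0.999, 0.0]
contact_force: [-0.4, 0.6, -0.4]
opening: 85.6
grip_force: 0.0
3.0167 [471.29234219  71.32644909 400.74629704] [5.80329604e-05 4.39970704e-02 9.99031653e-01 1.02435911e-04] [-0.61259502  0.02230333  0.40442785  1.83254376 -0.00931395  1.28839237
  1.27711072]
```

View pics/w1.png

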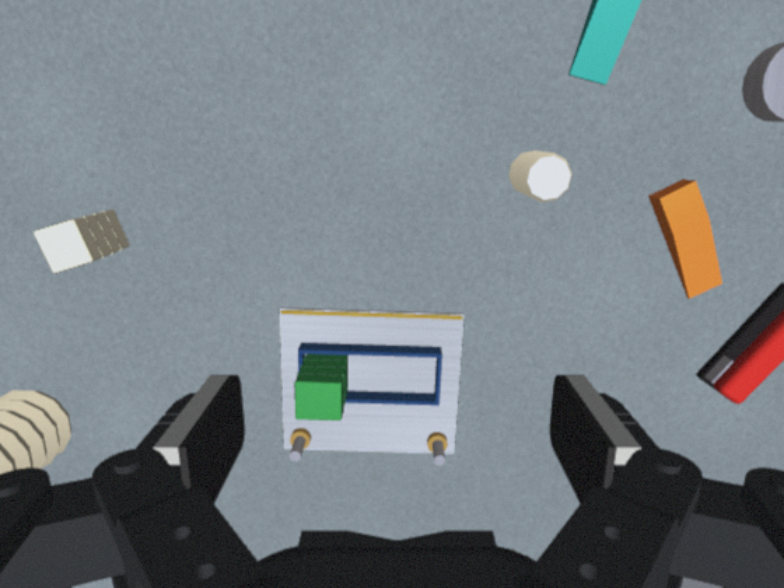

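The wrist view shows the riser centred on (370,380) with its yellow lip edge up. Square top is at (63,246), round top at (549,177), orange wedge at (690,238) with its thick end toward the robot, and green top at (321,396).

Run:
```python
from h import *
import pickle
w=pickle.load(open("w1.pkl","rb")); im=w["color"]; hsv=cv2.cvtColor(im,cv2.COLOR_RGB2HSV)
A=lambda u,v,z:np.round(atz(w,u,v,z)[:2],1).tolist()
def blob(m,c,z,rect=True):
    k,lab,st,ce=cv2.connectedComponentsWithStats(m.astype(np.uint8))
    i=min(range(1,k),key=lambda i:np.hypot(*(ce[i]-np.array(c)/1.4)) if st[i][4]>30 else 999)
    pts=np.argwhere(lab==i)[:,::-1].astype(np.float32)
    W=np.array([atz(w,u,v,z)[:2] for u,v in pts],np.float32); r=cv2.minAreaRect(W)
    print(len(pts),"rect",np.round(r[0],1),np.round(r[1],1),round(r[2],1),"mean",W.mean(0).round(1)); return W
H,S,V=[hsv[:,:,i].astype(int) for i in range(3)]
print("square top");blob((V>195)&(S<40),(63,246),70)
print("round top");blob((V>195)&(S<40),(549,177),70)
g=(H>40)&(H<80)&(S>120)
print("green top");blob(g&(V>110),(321,396),88)
o=(H>5)&(H<20)&(S>150)
print("wedge@12");blob(o,(690,238),12)
print("wedge top bright");
# top face
blob(o&(V>190),(690,238),20)
print("wedge corners thick top24",[A(u/1.4,v/1.4,24) for u,v in((656,203),(693,181))],"thin desk/4",[A(u/1.4,v/1.4,4) for u,v in((690,298),(722,283))])
b=(H>100)&(H<125)&(S>140)
b[:240]=0;b[290:]=0;b[:,:200]=0;b[:,330:]=0
print("tray blue rim");blob(b,(370,375),38);print(" @28");blob(b,(400,375),28)
y=(H>15)&(H<32)&(S>110); print("lip yellow");blob(y,(370,314),15);blob(y,(370,314),18)
print("plate corners",[A(u/1.4,v/1.4,18) for u,v in((280,309),(463,315),(454,453),(284,449))])
```

```text
square top
950 rect [ 466.4 -223.9] [38.5 38.3] 11.6 mean [ 466.3 -224.1]
round top
755 rect [444.2 205.5] [36.4 36.2] 56.5 mean [444.1 205.2]
green top
870 rect [627.8 -14.8] [42.  38.5] 82.3 mean [627.4 -14.8]
wedge@12
2430 rect [522.5 361.7] [116.8  43.8] 22.5 mean [519.8 359.2]
wedge top bright
1956 rect [522.9 360.2] [110.  37.] 18.6 mean [521.2 359.4]
wedge corners thick top24 [[482.5, 320.1], [464.7, 353.9]] thin desk/4 [[588.5, 370.3], [575.0, 402.2]]
tray blue rim
877 rect [629.5  30.7] [142.   62.5] 83.0 mean [625.7  41. ]
 @28
877 rect [634.2  29.7] [144.9  63.7] 83.0 mean [630.4  40.2]
lip yellow
229 rect [572.9  37.2] [185.    2.9] 83.0 mean [572.9  36.2]
229 rect [571.9  37.4] [184.    2.9] 83.0 mean [571.8  36.5]
plate corners [[558.2, -54.9], [581.3, 131.3], [742.9, 112.7], [721.1, -75.2]]
```

```bash
python3 -m handwheel '0 0 0 0 0 0.1234;0 0 0 0 0 0.1234;0 0 0 0 0 0.1234;0 0 0 0 0 0.1234;0 0 0 0 0 0.1234;0 0 0 0 0 0.1234;0 0 0 0 0 0.1234;0 0 0 0 0 0.1234' >/dev/null
python3 -m handwheel '0 0 0 0 0 0.1234;0 0 0 0 0 0.1234;0 0 0 0 0 0.1234;0 0 0 0 0 0.1234;0 0 0 0 0 0.1234;0 0 0 0 0 0'
python3 -m handwheel '20 -7 25 0 0 0;20 -7 25 0 0 0;20 -7 25 0 0 0;20 -7 25 0 0 0;20 -7 25 0 0 0;20 -7 25 0 0 0;10 0 0 0 0 0;0 0 0 0 0 0'
python3 - <<'E'
from h import *
s,w=wrist(); save(w,"w2.png"); print(s["position"],s["eef_rot"],s["joint_positions"])
print(Ro.from_quat(np.roll(s["eef_rot"],-1)).as_matrix().round(3))
print([(r["point"],r["confidence"]) for r in models.find_in("round_model",w)])
E
```

```text
time: 4.23
position: [471.2, 71.8, 400.6]
eef_rot: [-0.0, 0.749, 0.663, -0.0]
contact_force: [0.3, 0.5, -0.4]
opening: 85.7
grip_force: 0.0
time: 4.9
position: [444.4, 207.5, 250.1]
eef_rot: [-0.0, 0.746, 0.666, -0.001]
contact_force: [0.3, 0.3, 0.7]
opening: 85.4
grip_force: 0.0
[444.36724649 207.49839764 250.14782574] [-1.69324856e-04  7.45809429e-01  6.66158611e-01 -9.85723958e-04] [-0.77504916  0.19547205  0.30652647  2.00048383 -0.07151193  0.95773468
 -0.5454038 ]
[[ 0.112  0.994 -0.002]
 [ 0.994 -0.112 -0.001]
 [-0.001 -0.002 -1.   ]]
[([449.5, 210.2, 61.9], 0.73)]
```

View pics/w2.png

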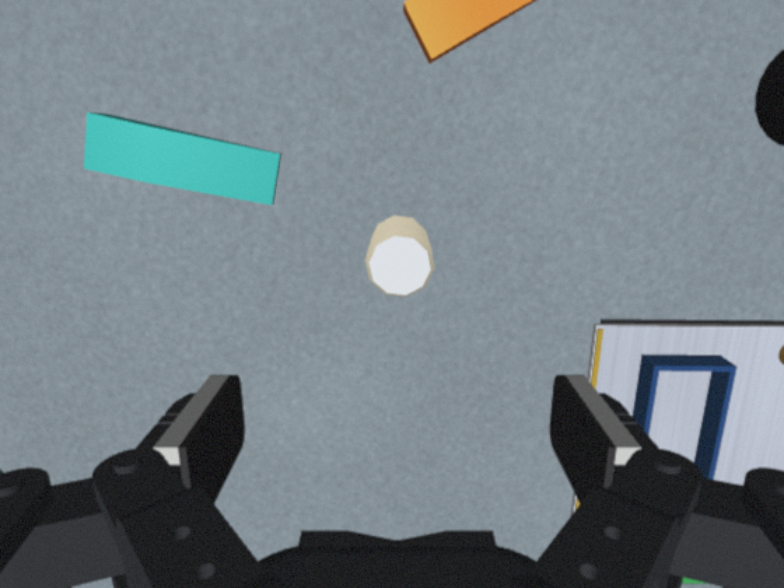

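Round model is straight ahead with its top at (400,266), between the open fingers.

```bash
cat >> h.py <<'E'
def blob(w,m,c,z,mn=30):
    k,lab,st,ce=cv2.connectedComponentsWithStats(m.astype(np.uint8))
    i=min(range(1,k),key=lambda i:np.hypot(*(ce[i]-np.array(c))) if st[i][4]>mn else 999)
    pts=np.argwhere(lab==i)[:,::-1].astype(np.float32)
    W=np.array([atz(w,u,v,z)[:2] for u,v in pts],np.float32); r=cv2.minAreaRect(W)
    print(len(pts),"rect",np.round(r[0],1),np.round(r[1],1),round(r[2],1),"mean",W.mean(0).round(1)); return W
def HSV(w): return [cv2.cvtColor(w["color"],cv2.COLOR_RGB2HSV)[:,:,i].astype(int) for i in range(3)]
E
python3 - <<'E'
from h import *
s,w=wrist(); H,S,V=HSV(w)
W=blob(w,(V>195)&(S<40),(286,190),70)
R=Ro.from_quat(np.roll(s["eef_rot"],-1)).as_matrix(); print("move",(R.T@(np.append(W.mean(0),50)-s["position"])).round(1))
E
```

```text
1451 rect [444.5 205.8] [36.2 36.2] 83.2 mean [444.7 206.1]
move [  0.7  -2.  202.1]
```

```bash
python3 -m handwheel '0 0 30 0 0 0;0 0 30 0 0 0;0 0 30 0 0 0;0 0 30 0 0 0;0 0 30 0 0 0;0 0 30 0 0 0;0 0 20 0 0 0;0 0 0 0 0 0'
python3 -m handwheel '0 0 0 0 0 0;0 0 0 0 0 0;0 0 0 0 0 0;0 0 0 0 0 0;0 0 0 0 0 0;0 0 0 0 0 0;0 0 0 0 0 0;0 0 0 0 0 0' 30 30
python3 -m handwheel '0 0 -20 0 0 0;0 0 -30 0 0 0;0 0 -30 0 0 0;0 0 -30 0 0 0;0 0 0 0 0 0'
```

```text
time: 5.72
position: [444.4, 203.3, 48.7]
eef_rot: [-0.0, 0.748, 0.663, -0.002]
contact_force: [-0.5, 0.2, 0.6]
opening: 85.7
grip_force: 0.0
time: 6.38
position: [446.3, 205.8, 52.6]
eef_rot: [0.0, 0.748, 0.664, 0.002]
contact_force: [-0.9, -0.7, 7.0]
opening: 41.5
grip_force: 29.6
time: 6.8
position: [448.4, 206.9, 166.9]
eef_rot: [0.001, 0.748, 0.664, 0.006]
contact_force: [0.8, 0.3, -0.4]
opening: 41.6
grip_force: 30.9
```

```bash
python3 -m handwheel '-23 26 -12 0 0 0;-23 26 -12 0 0 0;-23 26 -12 0 0 0;-23 26 -12 0 0 0;-23 26 -12 0 0 0;-23 26 -12 0 0 0;-23 26 -12 0 0 0;-23 26 -12 0 0 0'
python3 -m handwheel '0 0 0 0 0 0;0 0 0 0 0 0'
python3 - <<'E'
from h import *
import pickle
s,w=wrist(); save(w,"w3.png"); pickle.dump((s,w),open("w3.pkl","wb")); print(s["position"])
print(Ro.from_quat(np.roll(s["eef_rot"],-1)).as_matrix().round(4))
E
```

```text
time: 7.47
position: [630.5, -3.2, 257.7]
eef_rot: [0.0, 0.748, 0.664, 0.0]
contact_force: [0.7, 0.3, -1.1]
opening: 41.0
grip_force: 31.0
time: 7.63
position: [630.7, -4.6, 257.5]
eef_rot: [0.001, 0.749, 0.663, 0.0]
contact_force: [0.6, 0.9, -1.0]
opening: 41.2
grip_force: 31.1
[630.74215443  -4.59034338 257.49075622]
[[ 1.220e-01  9.925e-01  2.000e-03]
 [ 9.925e-01 -1.220e-01 -8.000e-04]
 [-6.000e-04  2.100e-03 -1.000e+00]]
```

View pics/w3.png

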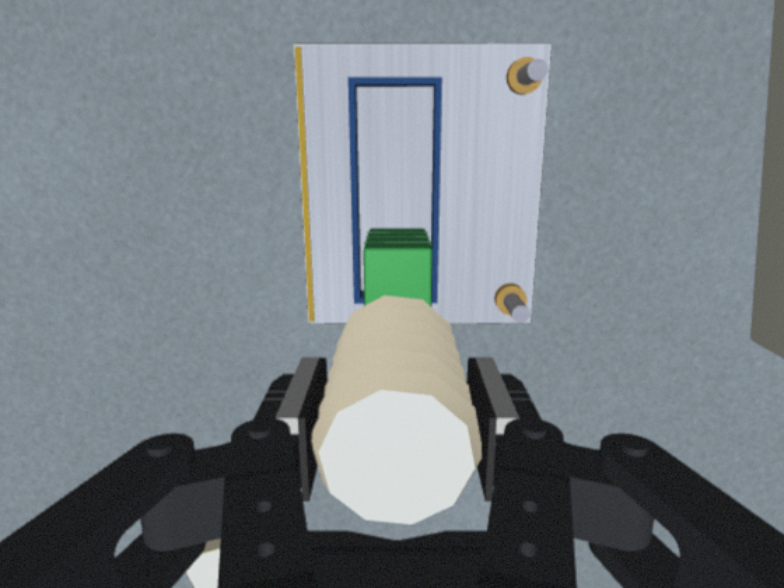

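The picture shows the tray rim from (348,78)–(442,77) down to y≈302, the green top's near edge at y≈247, and the round model upright in the fingers with its top centre at (396,456).

Run:
```python
from h import *
import pickle
s,w=pickle.load(open("w3.pkl","rb"))
R=Ro.from_quat(np.roll(s["eef_rot"],-1)).as_matrix()
f=lambda n,L,z:print(n,[(np.round((a:=atz(w,u/1.4,v/1.4,z))[:2],1).tolist(),np.round((R.T@(a-s["position"]))[:2],1).tolist()) for u,v in L])
f("plate",[(294,44),(550,44),(531,323),(310,323)],18)
f("rim out",[(348,78),(442,77),(438,303),(355,302)],38)
f("rim in",[(357,86),(434,85)],38)
f("green +y top",[(365,247),(432,247)],88)
f("green bottom +y",[(368,229),(428,229)],18)
f("round top c",[(396,456)],277)
f("round bottom c",[(396,323)],207)
```

```text
plate [([581.4, 131.1], [128.8, -66.1]), ([743.4, 111.2], [128.8, 97.2]), ([721.8, -76.7], [-60.3, 98.7]), ([559.6, -56.6], [-60.2, -64.7])]
rim out [([614.0, 104.7], [106.6, -30.4]), ([671.2, 98.2], [107.1, 27.2]), ([654.2, -46.2], [-38.3, 27.9]), ([597.4, -38.4], [-37.5, -29.4])]
rim in [([618.8, 99.5], [102.0, -25.0]), ([665.9, 94.3], [102.5, 22.3])]
green +y top [([613.9, 9.0], [11.5, -18.8]), ([651.9, 4.3], [11.5, 19.6])]
green bottom +y [([611.8, 7.5], [9.9, -20.8]), ([653.6, 2.4], [9.8, 21.3])]
round top c [([630.1, -2.5], [2.0, -0.8])]
round bottom c [([631.0, 4.1], [8.7, -0.9])]
```

```bash
python3 -m handwheel '17 0 0 0 0 0;17 0 0 0 0 0;0 0 30 0 0 0;0 0 35 0 0 0;0 0 35 0 0 0;0 0 35 0 0 0;0 0 20 0 0 0;0 0 0 0 0 0'
python3 -m handwheel '0 0 15 0 0 0;0 0 10 0 0 0;0 0 5 0 0 0;0 0 0 0 0 0;0 0 0 0 0 0'
python3 -m handwheel '0 0 1 0 0 0;0 0 1 0 0 0;0 0 0 0 0 0;0 0 0 0 0 0'
```

```text
time: 8.35
position: [629.0, 33.8, 96.3]
eef_rot: [-0.003, 0.747, 0.665, -0.004]
contact_force: [-1.1, 0.2, -1.0]
opening: 41.3
grip_force: 31.1
time: 8.77
position: [634.1, 32.2, 72.4]
eef_rot: [0.0, 0.748, 0.664, 0.0]
contact_force: [0.5, 0.2, -0.9]
opening: 41.2
grip_force: 31.1
time: 9.1
position: [634.6, 31.8, 70.7]
eef_rot: [0.0, 0.748, 0.664, 0.001]
contact_force: [-1.2, -0.1, 3.6]
opening: 41.5
grip_force: 31.3
```

```bash
python3 -m handwheel '0 0 0 0 0 0;0 0 0 0 0 0;0 0 0 0 0 0;0 0 0 0 0 0;0 0 0 0 0 0' 75
python3 -m handwheel '0 0 -15 0 0 0;0 0 -30 0 0 0;0 0 -35 0 0 0;0 0 -35 0 0 0;0 0 -35 0 0 0;0 0 0 0 0 0' 85 >/dev/null
python3 -m handwheel '-34.2 -17 -5 0 0 0;-34.2 -17 -5 0 0 0;-34.2 -17 -5 0 0 0;-34.2 -17 -5 0 0 0;-34.2 -17 -5 0 0 0;-34.2 -17 -5 0 0 0;-34.2 -17 -5 0 0 0;-34.2 -17 -5 0 0 0'
python3 -m handwheel '0 0 0 0 0 -0.108;0 0 0 0 0 -0.108;0 0 0 0 0 -0.108;0 0 0 0 0 0;0 0 0 0 0 0'
python3 - <<'E'
from h import *
import pickle
s,w=wrist(); H,S,V=HSV(w); save(w,"w4.png"); print(s["position"])
R=Ro.from_quat(np.roll(s["eef_rot"],-1)).as_matrix(); print(R.round(4)[:2,1])
c=proj(w,[466.4,-223.9,70])[0]; print(c)
W=blob(w,(V>195)&(S<40),c,70)
print("move",(R.T@(np.append(W.mean(0),50)-s["position"])).round(1))
E
```

```text
time: 9.52
position: [633.8, 31.8, 69.5]
eef_rot: [-0.0, 0.748, 0.664, -0.0]
contact_force: [0.7, 1.4, 0.1]
opening: 74.8
grip_force: 0.0
time: 10.68
position: [465.2, -225.1, 259.9]
eef_rot: [0.0, 0.748, 0.664, 0.0]
contact_force: [1.2, -1.0, -0.3]
opening: 85.1
grip_force: 0.0
time: 11.1
position: [466.4, -223.9, 259.6]
eef_rot: [-0.0, 0.632, 0.775, 0.0]
contact_force: [0.0, -0.1, 0.4]
opening: 84.9
grip_force: 0.0
[ 466.41622911 -223.92923316  259.59021212]
[0.9796 0.2011]
[283.65320871 184.95248872]
1955 rect [ 466.9 -224.6] [38.5 38. ] 11.6 mean [ 466.8 -224.6]
move [-8.000e-01  2.000e-01  2.096e+02]
```

View pics/w4.png

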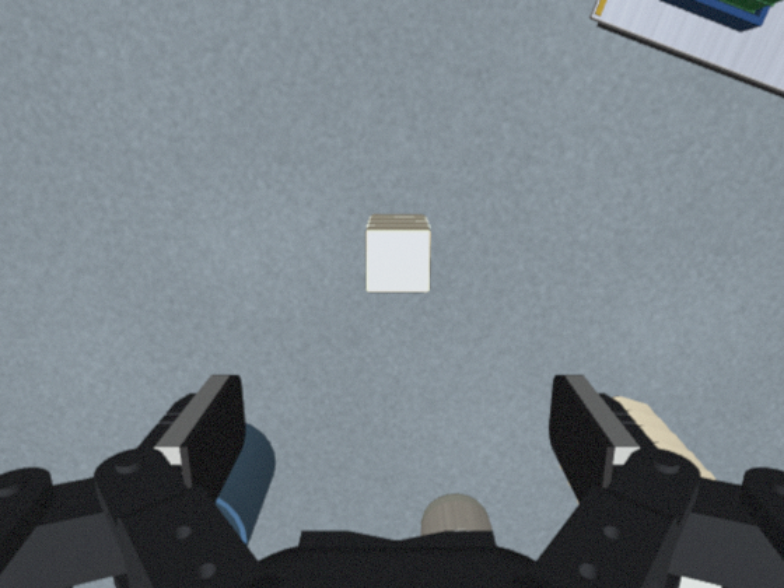

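Square top at (398,260), sides parallel to the tool axes and centred between the fingers.

```bash
python3 -m handwheel '0 0 30 0 0 0;0 0 35 0 0 0;0 0 35 0 0 0;0 0 35 0 0 0;0 0 35 0 0 0;0 0 30 0 0 0;0 0 9 0 0 0;0 0 0 0 0 0'
python3 -m handwheel '0 0 0 0 0 0;0 0 0 0 0 0;0 0 0 0 0 0;0 0 0 0 0 0;0 0 0 0 0 0;0 0 0 0 0 0;0 0 0 0 0 0;0 0 0 0 0 0' 28 30
python3 -m handwheel '0 0 -20 0 0 0;0 0 -30 0 0 0;0 0 -35 0 0 0;0 0 -35 0 0 0;0 0 -35 0 0 0;0 0 -35 0 0 0;0 0 -17 0 0 0;0 0 0 0 0 0' >/dev/null
python3 -m handwheel '0 0 0 0 0 0.108;0 0 0 0 0 0.108;0 0 0 0 0 0.108;0 0 0 0 0 0;0 0 0 0 0 0'
python3 -m handwheel '29.8 17.1 0 0 0 0;29.8 17.1 0 0 0 0;29.8 17.1 0 0 0 0;29.8 17.1 0 0 0 0;29.8 17.1 0 0 0 0;29.8 17.1 0 0 0 0;29.8 17.1 0 0 0 0;29.8 17.1 0 0 0 0' >/dev/null
python3 -m handwheel '0 0 0 0 0 0;0 0 0 0 0 0'
python3 - <<'E'
from h import *
import pickle
s,w=wrist(); save(w,"w5.png"); pickle.dump((s,w),open("w5.pkl","wb")); print(s["position"])
print(Ro.from_quat(np.roll(s["eef_rot"],-1)).as_matrix().round(4))
E
```

```text
time: 11.82
position: [464.9, -223.2, 48.5]
eef_rot: [-0.002, 0.631, 0.776, -0.001]
contact_force: [-0.4, -0.4, 0.1]
opening: 84.8
grip_force: 0.0
time: 12.48
position: [467.8, -224.2, 52.4]
eef_rot: [0.001, 0.631, 0.776, 0.001]
contact_force: [-1.2, 0.3, 6.8]
opening: 39.8
grip_force: 31.0
time: 13.57
position: [466.1, -223.4, 257.0]
eef_rot: [-0.001, 0.747, 0.665, -0.0]
contact_force: [0.3, -0.6, -1.1]
opening: 39.6
grip_force: 30.9
time: 14.4
position: [630.8, -0.5, 256.3]
eef_rot: [-0.001, 0.745, 0.667, -0.001]
contact_force: [0.2, -1.6, -1.7]
opening: 39.3
grip_force: 31.1
[ 6.30817976e+02 -4.93705272e-01  2.56338254e+02]
[[ 1.110e-01  9.938e-01 -1.700e-03]
 [ 9.938e-01 -1.110e-01  2.000e-04]
 [-0.000e+00 -1.700e-03 -1.000e+00]]
```

View pics/w5.png

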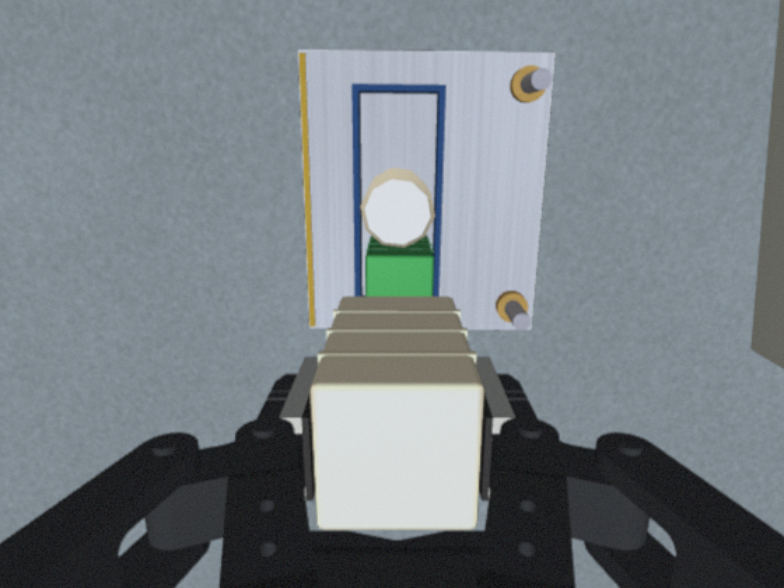

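Round stands in the tray (top centre 398,213) and the gap to the +y wall (inner rim at y≈94) is free. The square is held upright, with top spanning (313–477, 384–528).

Run:
```python
from h import *
import pickle
s,w=pickle.load(open("w5.pkl","rb"))
R=Ro.from_quat(np.roll(s["eef_rot"],-1)).as_matrix(); s["position"][2]=257
f=lambda n,L,z:print(n,[np.round((R.T@(atz(w,u/1.4,v/1.4,z)-s["position"]))[:2],1).tolist() for u,v in L])
f("plate",[(298,50),(555,53),(531,329),(310,328)],18)
f("rim out",[(352,85),(446,86)],38)
f("rim in",[(360,93),(437,94)],38)
f("floor in",[(362,94),(435,94)],38)
f("green +y top",[(367,254),(433,254)],88)
f("round top c, top, bottom",[(398,213),(398,178),(398,247),(362,212),(434,212)],88)
f("round low +y edge",[(398,169)],50)
f("sq top corners",[(313,384),(477,384),(475,528),(316,528)],277)
```

```text
plate [[125.2, -63.5], [123.3, 100.5], [-64.5, 98.6], [-63.7, -64.7]]
rim out [[102.5, -28.0], [101.9, 29.6]]
rim in [[97.9, -23.2], [97.3, 24.2]]
floor in [[97.3, -22.0], [97.3, 23.0]]
green +y top [[7.6, -17.6], [7.6, 20.1]]
round top c, top, bottom [[31.1, 0.1], [50.3, 0.1], [11.7, 0.1], [31.6, -20.0], [31.6, 20.2]]
round low +y edge [[52.9, 0.2]]
sq top corners [[20.7, -18.8], [20.7, 16.7], [-16.7, 17.8], [-16.8, -19.7]]
```

```bash
python3 -m handwheel '37 0.5 0 0 0 0;37 0.5 0 0 0 0;0 0 30 0 0 0;0 0 35 0 0 0;0 0 35 0 0 0;0 0 15 0 0 0;0 0 0 0 0 0;0 0 0 0 0 0'
python3 - <<'E'
from h import *
import pickle
s,w=wrist(); save(w,"w6.png"); print(s["position"],s["eef_rot"])
pickle.dump((s,w),open("w6.pkl","wb"))
E
```

```text
time: 15.12
position: [639.5, 68.3, 142.0]
eef_rot: [-0.0, 0.748, 0.664, -0.001]
contact_force: [0.0, -0.7, -1.6]
opening: 39.6
grip_force: 32.8
[639.4689999   68.2999217  142.02573312] [-1.63548656e-04  7.47944845e-01  6.63760250e-01 -9.01522446e-04]
```

View pics/w6.png

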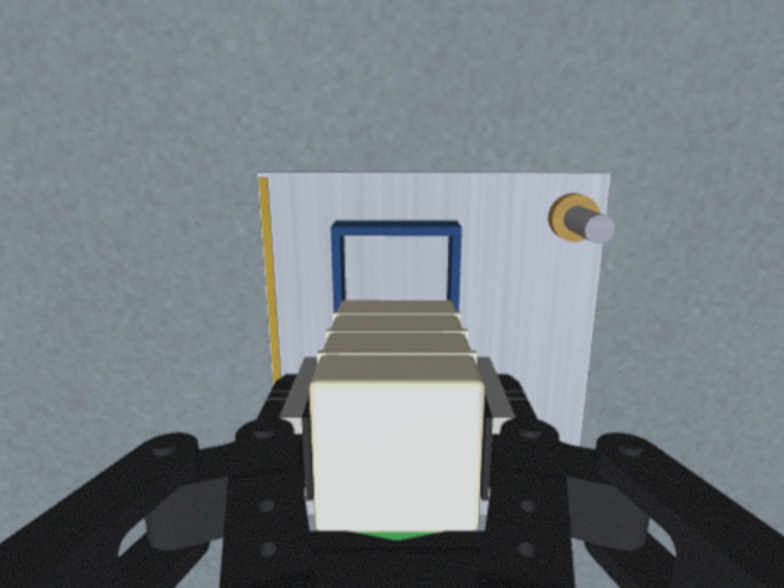

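The square now hangs over the free end: bottom edge of its +y face at y≈301, inner +y rim at y≈235.

Run:
```python
from h import *
import pickle
s,w=pickle.load(open("w6.pkl","rb"))
R=Ro.from_quat(np.roll(s["eef_rot"],-1)).as_matrix(); zt=142.5;s["position"][2]=zt
C=ray(w,0,0)[0];print(C)
f=lambda n,L,z:print(n,[np.round((R.T@(atz(w,u/1.4,v/1.4,z)-s["position"]))[:2],1).tolist() for u,v in L])
f("plate",[(258,174),(609,175)],18)
f("rim out",[(331,222),(461,222)],38)
f("rim in",[(342,235),(451,235)],38)
f("sq bottom +y",[(341,301),(455,301)],zt-50)
f("sq top",[(313,383),(479,383),(477,528),(316,528)],zt+20)
print(telemetry.get_state()["position"])
```

```text
[647.56932635 140.00162504 264.9247152 ]
plate [[55.4, -65.0], [54.9, 97.9]]
rim out [[36.2, -29.4], [36.2, 27.5]]
rim in [[30.4, -24.8], [30.4, 23.3]]
sq bottom +y [[17.2, -20.0], [17.2, 19.6]]
sq top [[20.8, -18.8], [20.8, 17.2], [-16.9, 18.3], [-17.0, -19.8]]
[639.94443123  68.21545126 142.70956683]
```

Run:
```python
from h import *
import pickle
s,w=pickle.load(open("w6.pkl","rb")); T=np.array(w["tool_from_camera"])
K=np.array([[w["fx"],0,w["cx"]],[0,w["fy"],w["cy"]],[0,0,1.]])
g=cv2.cvtColor(w["color"],cv2.COLOR_RGB2GRAY).astype(float)
print("col283 rows195-285:",g[195:285,278:288].mean(1).astype(int).tolist())
print("row 370-382",g[365:385,278:288].mean(1).astype(int).tolist())
for r in(220,290,330,365): print(r,"L",g[r,215:250].astype(int).tolist(),"R",g[r,320:350].astype(int).tolist())
c=1.
for h in(38.4,40):
  a=h/2
  obj=np.array([[a,-a,20],[a,a,20],[-a,a,20],[-a,-a,20],[20,-20,-50],[20,20,-50]]); im=np.array([(313,383),(479,383),(477,528),(316,528),(341,301),(455,301)])/1.4
  ok,rv,tv=cv2.solvePnP(obj,im,K,None)
  X=T@np.vstack([np.hstack([cv2.Rodrigues(rv)[0],tv]),[0,0,0,1]]); print(X.round(3)); e=cv2.projectPoints(obj,rv,tv,K,None)[0].reshape(-1,2)-im; print(e.round(1).tolist())
for z in(20,-20.): print(z)
Ti=np.linalg.inv(T)
for n,x in(("top+x upright",[20,0,-20]),("bot+x upright",[20,0,50]),("top-x",[-20,0,-20])):
  q=K@(Ti@np.append(x,1))[:3]; print(n,q[:2]/q[2])
```

```text
col283 rows195-285: [181, 180, 181, 181, 181, 180, 181, 182, 181, 182, 182, 181, 181, 182, 182, 182, 181, 183, 182, 153, 111, 107, 109, 109, 109, 110, 108, 107, 135, 148, 126, 110, 109, 109, 109, 109, 109, 109, 110, 107, 105, 135, 139, 112, 109, 110, 109, 110, 111, 110, 109, 110, 110, 110, 109, 104, 120, 165, 159, 115, 109, 110, 110, 110, 110, 111, 111, 111, 111, 111, 111, 111, 110, 111, 111, 114, 134, 163, 194, 212, 215, 215, 216, 217, 217, 218, 218, 217, 217, 218]
row 370-382 [217, 217, 217, 216, 217, 216, 216, 216, 217, 216, 216, 217, 217, 210, 182, 142, 121, 122, 121, 117]
220 L [179, 182, 185, 183, 182, 182, 180, 185, 183, 182, 181, 184, 181, 183, 184, 182, 179, 183, 178, 175, 177, 177, 165, 98, 68, 74, 88, 108, 108, 112, 109, 109, 112, 109, 111] R [110, 111, 108, 106, 95, 79, 70, 107, 163, 186, 182, 182, 183, 189, 185, 192, 189, 187, 191, 186, 188, 188, 187, 185, 185, 182, 183, 186, 186, 185]
290 L [89, 87, 81, 38, 27, 51, 126, 196, 207, 213, 216, 218, 217, 219, 219, 219, 218, 219, 218, 217, 219, 217, 220, 217, 218, 217, 218, 218, 217, 218, 220, 217, 217, 217, 219] R [218, 219,
[... 814 characters left out ...]
 -5.00000e-02  1.45947e+02]
 [ 3.00000e-03 -1.00000e+00  9.00000e-03 -7.05000e-01]
 [-5.00000e-02  9.00000e-03  9.99000e-01 -2.49855e+02]
 [ 0.00000e+00  0.00000e+00  0.00000e+00  1.00000e+00]]
[[-1.0, -0.4], [0.9, -0.3], [-1.4, 0.6], [1.5, 0.2], [0.8, -0.0], [-0.9, -0.1]]
[[-1.00000e+00 -4.00000e-03 -3.00000e-02  1.48068e+02]
 [ 4.00000e-03 -1.00000e+00  9.00000e-03 -7.05000e-01]
 [-3.00000e-02  9.00000e-03  1.00000e+00 -2.53498e+02]
 [ 0.00000e+00  0.00000e+00  0.00000e+00  1.00000e+00]]
[[-1.6, -0.2], [1.5, -0.1], [-1.2, 0.3], [1.3, -0.1], [1.5, 0.1], [-1.6, 0.0]]
20
-20.0
top+x upright [285.50201424 275.31994508]
bot+x upright [284.68151344 209.21558111]
top-x [285.3427646  383.72129135]
```

Run:
```python
from h import *
s=telemetry.get_state(); p=get_image("scene"); pos=np.array([640,68.5,142.5]); print(s["position"])
ex=np.array([.993,-.118,0]); ey=np.array([.118,.993,0])
cs=[pos+20*ex+20*sy*ey+np.array([0,0,z]) for sy in(-1,1) for z in(20,-50)]
q=proj(p,cs); print(q.round(1).tolist())
g=cv2.cvtColor(p["color"],cv2.COLOR_RGB2GRAY).astype(float)
c0=int(q[:,0].mean())-25; r0=int(q[:,1].min())-15
cr=cv2.resize(p["color"][r0:r0+60,c0:c0+60,::-1],None,fx=10,fy=10,interpolation=cv2.INTER_CUBIC)
for i in(0,2): cv2.line(cr,*[tuple(int(v) for v in ((q[j]-[c0,r0]+.5)*10)) for j in(i,i+1)],(0,0,255),1)
cv2.imwrite("pics/sc.png",cr)
```

```text
[639.94443123  68.21545126 142.70956683]
[[267.0, 218.1], [267.3, 237.7], [283.8, 220.5], [283.3, 240.1]]
```

View pics/sc.png

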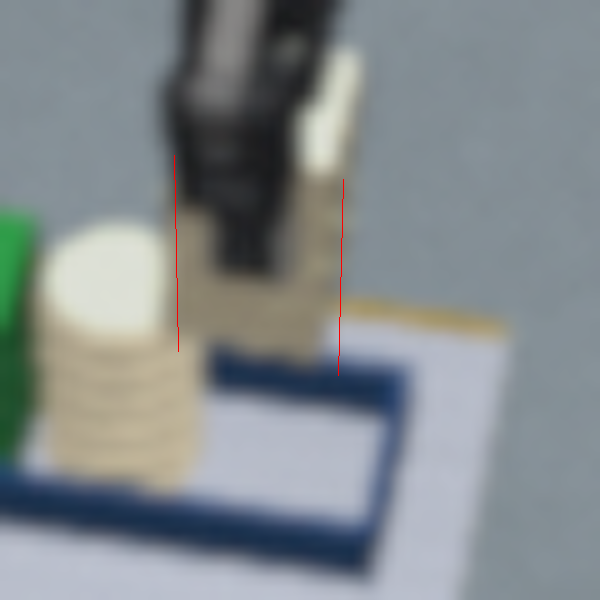

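The crop confirms the square leans in the pads: its right edge runs from (342,180) to (322,360), steeper than the vertical reference, with the bottom toward the round model by about 0.06 rad. I'll turn the tool by that and shift the missing 7 mm.

```bash
python3 -m handwheel '4 0 0 0 0 0;3.3 0 0 0 0 0;0 0 0 0 0.03 0;0 0 0 0 0.028 0;0 0 0 0 0 0;0 0 0 0 0 0'
python3 - <<'E'
from h import *
import pickle
s,w=wrist(); pickle.dump((s,w),open("w7.pkl","wb"))
g=cv2.cvtColor(w["color"],cv2.COLOR_RGB2GRAY).astype(float)
R=Ro.from_quat(np.roll(s["eef_rot"],-1)).as_matrix(); print(s["position"],R.round(3).tolist())
print("cols 278-288 rows130-290:",g[110:285,268:298].mean(1).astype(int).tolist())
E
```

```text
time: 15.72
position: [641.3, 77.0, 143.1]
eef_rot: [-0.019, 0.748, 0.664, 0.022]
contact_force: [0.1, -0.1, -1.8]
opening: 39.7
grip_force: 32.7
[641.27728166  76.98123971 143.13278298] [[0.119, 0.993, 0.007], [0.991, -0.119, 0.057], [0.058, 0.001, -0.998]]
cols 278-288 rows130-290: [137, 137, 136, 136, 136, 137, 137, 137, 138, 138, 138, 138, 138, 137, 137, 137, 137, 136, 136, 135, 134, 134, 135, 136, 136, 135, 136, 137, 137, 138, 138, 138, 138, 138, 138, 137, 130, 137, 167, 184, 184, 184, 183, 183, 183, 183, 183, 183, 183, 183, 183, 183, 182, 183, 183, 183, 183, 182, 183, 182, 182, 182, 182, 182, 182, 183, 182, 183, 183, 167, 116, 51, 38, 42, 45, 61, 70, 70, 69, 68, 83, 146, 183, 183, 182, 183, 182, 182, 182, 182, 182, 182, 182, 182, 182, 182, 182, 183, 182, 182, 182, 183, 183, 182, 155, 117, 114, 115, 116, 115, 115, 114, 114, 140, 153, 131, 116, 115, 116, 116, 116, 116, 116, 116, 113, 113, 152, 156, 120, 115, 116, 116, 116, 116, 117, 117, 117, 117, 117, 114, 110, 125, 167, 162, 120, 116, 117, 117, 117, 117, 117, 118, 117, 117, 117, 118, 118, 118, 118, 117, 120, 139, 168, 195, 213, 217, 218, 218, 218, 219, 219, 219, 219, 219, 219]
```

Run:
```python
from h import *
import pickle
s,w=pickle.load(open("w7.pkl","rb")); P=np.array(s["position"]); ey=np.array([.119,.993,0])
for dz in(-1.5,0,1):
  f=lambda v,z:round(float((atz(w,283,v,z)-P)@ey),1)
  print("plate edge",f(147.6,18)," rim out",f(179.8,38)," rim in",f(190.6,38)," sq bottom",f(214,P[2]-50)," sq top +,-",f(271.8,P[2]+20),f(378.8,P[2]+20))
  break
```

```text
plate edge 47.1  rim out 28.4  rim in 21.5  sq bottom 20.1  sq top +,- 19.5 -18.3
```

```bash
python3 -m handwheel '-1.8 0 0 0 0 0;0 0 0 0 0 0;-1.16 0 20 0 0 0;-1.16 0 20 0 0 0;0 0 0 0 0 0;0 0 0 0 0 0'
python3 -m handwheel '-0.6 0 10 0 0 0;-0.6 0 10 0 0 0;-0.5 0 8 0 0 0;0 0 0 0 0 0;0 0 0 0 0 0'
python3 -m handwheel '-0.12 0 2 0 0 0;-0.12 0 2 0 0 0;0 0 0 0 0 0;0 0 0 0 0 0'
```

```text
time: 16.27
position: [640.1, 75.7, 101.7]
eef_rot: [-0.02, 0.747, 0.664, 0.021]
contact_force: [-0.0, -0.3, -1.4]
opening: 39.5
grip_force: 32.7
time: 16.68
position: [640.5, 75.4, 73.8]
eef_rot: [-0.02, 0.747, 0.664, 0.021]
contact_force: [0.3, -1.4, -1.0]
opening: 39.5
grip_force: 32.7
time: 17.02
position: [641.0, 75.6, 70.6]
eef_rot: [-0.019, 0.747, 0.664, 0.022]
contact_force: [-0.7, 0.2, -1.0]
opening: 39.5
grip_force: 32.7
```

```bash
python3 -m handwheel '-0.06 0 1 0 0 0;0 0 0 0 0 0;0 0 0 0 0 0'; python3 -m handwheel '-0.06 0 1 0 0 0;0 0 0 0 0 0;0 0 0 0 0 0'
```

```text
time: 17.27
position: [641.0, 75.5, 69.6]
eef_rot: [-0.019, 0.747, 0.664, 0.022]
contact_force: [-0.2, -0.3, -1.2]
opening: 39.5
grip_force: 32.9
time: 17.52
position: [641.1, 75.6, 69.5]
eef_rot: [-0.019, 0.747, 0.664, 0.022]
contact_force: [-2.8, 1.3, 4.8]
opening: 39.9
grip_force: 33.5
```

```bash
python3 -m handwheel '0 0 0 0 0 0;0 0 0 0 0 0;0 0 0 0 0 0;0 0 0 0 0 0;0 0 0 0 0 0' 75
python3 -m handwheel '0.6 0 -10 0 0 0;1.5 0 -25 0 0 0;2 0 -35 0 0 0;2 0 -35 0 0 0;2 0 -35 0 0 0;0 0 0 0 -0.058 0;0 0 0 0 0 0' 85
python3 -m handwheel '32 -21.6 -6 0 0 0;32 -21.6 -6 0 0 0;32 -21.6 -6 0 0 0;32 -21.6 -6 0 0 0;32 -21.6 -6 0 0 0;32 -21.6 -6 0 0 0;32 -21.6 -6 0 0 0;32 -21.6 -6 0 0 0' >/dev/null
python3 -m handwheel '0 0 0 0 0 -0.1232;0 0 0 0 0 -0.1232;0 0 0 0 0 -0.1232;0 0 0 0 0 -0.1232;0 0 0 0 0 -0.1232;0 0 0 0 0 -0.1232;0 0 0 0 0 -0.1232;0 0 0 0 0 -0.1232' >/dev/null
python3 -m handwheel '0 0 0 0 0 -0.1232;0 0 0 0 0 -0.1232;0 0 0 0 0 -0.1232;0 0 0 0 0 -0.1232;0 0 0 0 0 -0.1232;0 0 0 0 0 -0.1232;0 0 0 0 0 -0.1232;0 0 0 0 0 -0.1232' >/dev/null
python3 -m handwheel '0 0 0 0 0 -0.1232;0 0 0 0 0 0;0 0 0 0 0 0'
python3 - <<'E'
from h import *
import pickle
s,w=wrist(); pickle.dump((s,w),open("w8.pkl","wb")); p=get_image("scene"); pickle.dump(p,open("scene8.pkl","wb"))
R=Ro.from_quat(np.roll(s["eef_rot"],-1)).as_matrix(); print(s["position"],R.round(3).tolist(),s["joint_positions"][6])
H,S,V=HSV(w)
o=(H>5)&(H<20)&(S>150); c=proj(w,[522,360,15])[0]; print(c)
blob(w,o,c,20,200)
# top view composite: wrist + scene crop of riser
q=proj(p,[635,30,50])[0].astype(int); cr=cv2.resize(p["color"][q[1]-40:q[1]+40,q[0]-45:q[0]+45],None,fx=5.2,fy=5.25)
wi=w["color"]; a=np.zeros((420,560+468,3),np.uint8); a[:,:560]=wi; a[:,560:]=cr[:420,:468]
cv2.imwrite("pics/w8.png",cv2.resize(a,None,fx=.775,fy=.775,interpolation=cv2.INTER_AREA)[:,:,::-1])
E
```

```text
time: 17.93
position: [640.9, 75.5, 68.3]
eef_rot: [-0.019, 0.747, 0.664, 0.022]
contact_force: [0.1, -0.1, 0.7]
opening: 75.0
grip_force: 0.0
time: 18.52
position: [642.5, 77.6, 212.2]
eef_rot: [0.002, 0.747, 0.665, 0.002]
contact_force: [-1.4, 2.2, -0.4]
opening: 85.0
grip_force: 0.0
time: 20.77
position: [499.0, 349.6, 255.7]
eef_rot: [-0.001, -0.2, 0.98, -0.0]
contact_force: [-0.0, 0.6, 0.6]
opening: 84.8
grip_force: 0.0
[498.96295092 349.63602402 255.74076797] [[-0.92, -0.391, -0.002], [-0.391, 0.92, -0.0], [0.002, 0.0, -1.0]] 1.2723166156359371
[282.46536678 197.38667917]
3807 rect [521.8 360.8] [112.9  34.6] 22.3 mean [519.3 359.6]
```

View pics/w8.png

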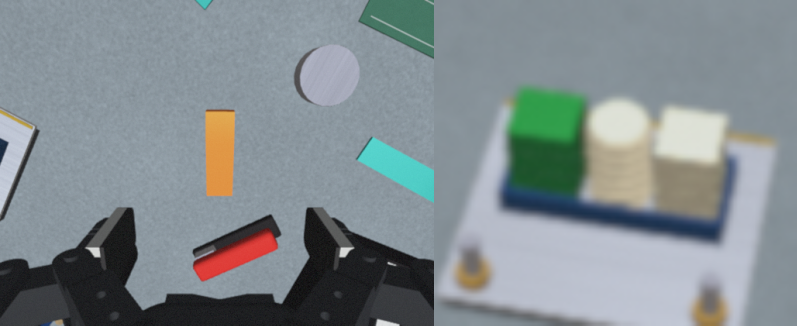

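All three models stand upright in the tray, shown in the right crop. The wedge lies along the tool axis, thick end at (220,110) and thin end at (220,195).

Run:
```python
from h import *
import pickle
s,w=pickle.load(open("w8.pkl","rb")); H,S,V=HSV(w); R=Ro.from_quat(np.roll(s["eef_rot"],-1)).as_matrix(); P=np.array(s["position"])
o=(H>3)&(H<22)&(S>130); o[:100]=0; o[270:]=0;o[:,:230]=0;o[:,320:]=0
rows=np.where(o.sum(1)>5)[0]; print(rows[0],rows[-1])
print("V along",[(int(r),int(V[r,284])) for r in range(rows[0]-3,rows[0]+8)])
t=lambda u,v,z:np.round((R.T@(atz(w,u,v,z)-P))[:2],1).tolist()
for r,z in((rows[0]+1,24),(rows[0]+4,24),(rows[0]+25,24),(rows[-1]-4,5),(rows[-1]+.5,4),(rows[-1]+.5,0)):
    c=np.where(o[int(r)-1])[0]; print(r,z,"L",t(c[0]-.5,r,z),"R",t(c[-1]+.5,r,z))
```

```text
142 251
V along [(139, 160), (140, 139), (141, 126), (142, 122), (143, 158), (144, 206), (145, 227), (146, 224), (147, 224), (148, 225), (149, 225)]
143 24 L [29.9, -14.6] R [29.9, 17.6]
146 24 L [27.1, -15.6] R [27.1, 19.5]
167 24 L [6.9, -15.9] R [6.9, 18.8]
247 5 L [-83.9, -16.9] R [-83.9, 18.8]
251.5 4 L [-89.6, -17.0] R [-89.6, 17.8]
251.5 0 L [-91.3, -17.2] R [-91.3, 18.0]
```

```bash
python3 -m handwheel '10 1.5 30 0 0 0;0 0 35 0 0 0;0 0 35 0 0 0;0 0 35 0 0 0;0 0 35 0 0 0;0 0 30 0 0 0;0 0 20 0 0 0;0 0 0 0 0 0'
python3 -m handwheel '0 0 5 0 0 0;0 0 2 0 0 0;0 0 0 0 0 0;0 0 0 0 0 0'
```

```text
time: 21.53
position: [486.8, 345.4, 31.9]
eef_rot: [-0.004, -0.201, 0.98, -0.002]
contact_force: [-0.8, -0.9, -0.0]
opening: 85.2
grip_force: 0.0
time: 21.87
position: [490.6, 348.2, 31.2]
eef_rot: [0.001, -0.201, 0.98, 0.001]
contact_force: [0.1, -0.6, 0.7]
opening: 85.0
grip_force: 0.0
```

```bash
python3 -m handwheel '0 0 4 0 0 0;0 0 2.5 0 0 0;0 0 0 0 0 0;0 0 0 0 0 0'
python3 -m handwheel '0 0 0 0 0 0;0 0 0 0 0 0;0 0 0 0 0 0;0 0 0 0 0 0;0 0 0 0 0 0;0 0 0 0 0 0;0 0 0 0 0 0;0 0 0 0 0 0' 24 80
```

```text
time: 22.2
position: [489.7, 347.5, 23.2]
eef_rot: [-0.0, -0.201, 0.98, 0.0]
contact_force: [0.2, 0.5, 0.2]
opening: 84.8
grip_force: 0.0
time: 22.87
position: [490.1, 347.8, 23.7]
eef_rot: [0.0, -0.201, 0.98, 0.0]
contact_force: [-0.7, 0.0, 5.8]
opening: 34.4
grip_force: 80.6
```

```bash
python3 -m handwheel '0 0 -0.5 0 0 0.1044;0 0 0 0 0 0.1044;0 0 0 0 0 0.1044;0 0 0 0 0 0.1044;0 0 0 0 0 0.1044;20 0 0 0 0 0;10 -10 0 0 0 0;0 -20 0 0 0 0'
python3 -m handwheel '0 -30 0 0 0 0;0 -30 0 0 0 0;0 -30 0 0 0 0;0 -30 0 0 0 0;0 -30 0 0 0 0;0 -30 0 0 0 0;0 -30 0 0 0 0;0 -30 0 0 0 0'
python3 -m handwheel '0 -15 0 0 0 0;0 -10 0 0 0 0;0 0 0 0 0 0;0 0 0 0 0 0'
python3 - <<'E'
from h import *
import pickle
for i in range(4):
    s=telemetry.get_state(); print(s["time"],s["position"])
R=Ro.from_quat(np.roll(s["eef_rot"],-1)).as_matrix(); print(R.round(4).tolist(),s["joint_positions"][6])
s,w=wrist(); pickle.dump((s,w),open("w9.pkl","wb")); P=np.array(s["position"])
H,S,V=HSV(w)
y=(H>15)&(H<32)&(S>100); c=proj(w,[570,37,16])[0]; print(c); W=blob(w,y,c,18,60)
print("lip strip rel tool",(R.T@(np.append(W,np.full((len(W),1),18),1)-P).T).T[:,:2].mean(0))
rel=(R.T@(np.append(W,np.full((len(W),1),18),1)-P).T).T
k=np.polyfit(rel[:,1],rel[:,0],1); print("strip x,y range",rel.min(0),rel.max(0),"slope",k)
E
```

```text
time: 23.53
position: [453.9, 325.1, 23.7]
eef_rot: [-0.0, 0.055, 0.998, 0.002]
contact_force: [0.1, 0.7, 0.8]
opening: 34.8
grip_force: 80.1
time: 24.2
position: [428.1, 81.8, 23.6]
eef_rot: [0.0, 0.058, 0.998, 0.0]
contact_force: [-0.2, 0.8, -0.3]
opening: 34.5
grip_force: 80.0
time: 24.53
position: [425.6, 58.2, 23.6]
eef_rot: [-0.0, 0.059, 0.998, 0.0]
contact_force: [0.3, -1.5, 0.6]
opening: 34.3
grip_force: 80.2
24.5333 [425.6328163   58.15609258  23.64301249]
24.5333 [425.6328163   58.15609258  23.64301249]
24.5333 [425.6328163   58.15609258  23.64301249]
24.5333 [425.6328163   58.15609258  23.64301249]
[[-0.9931, 0.117, -0.0001], [0.117, 0.9931, 0.0002], [0.0001, 0.0001, -1.0]] 1.2564634194762325
[273.41054831 550.11865556]
203 rect [458.5  53.8] [16.1  8.9] 74.1 mean [458.6  54.3]
lip strip rel tool [-3.32094329e+01  2.75416456e-02]
strip x,y range [-37.78646727  -8.25586926   5.6372163 ] [-28.01450912   7.33953072   5.63947528] slope [ -0.12748918 -33.20592164]
```

```bash
python3 -m handwheel '-12 -3.5 0 0 0 0;-15 0 0 0 0 0;-15 0 0 0 0 0;-15 0 0 0 0 0;-8 0 0 0 0 0;0 0 0 0 0 0;0 0 0 0 0 0'
for i in 1; do python3 -m handwheel '-2 0 0 0 0 0;-2 0 0 0 0 0;0 0 0 0 0 0'; done
python3 -m handwheel '-1.5 0 0 0 0 0;0 0 0 0 0 0;0 0 0 0 0 0'
python3 -m handwheel '-1.5 0 0 0 0 0;0 0 0 0 0 0;0 0 0 0 0 0'
python3 -m handwheel '-1.5 0 0 0 0 0;0 0 0 0 0 0;0 0 0 0 0 0'
```

```text
time: 25.17
position: [490.2, 48.0, 23.7]
eef_rot: [0.001, 0.058, 0.998, 0.0]
contact_force: [1.1, 0.2, 1.9]
opening: 34.2
grip_force: 80.3
time: 25.42
position: [492.1, 47.2, 23.7]
eef_rot: [-0.001, 0.058, 0.998, 0.0]
contact_force: [-2.7, 1.1, 4.7]
opening: 34.4
grip_force: 80.4
time: 25.67
position: [494.0, 46.6, 23.6]
eef_rot: [-0.001, 0.058, 0.998, -0.0]
contact_force: [-2.6, 0.5, 5.0]
opening: 34.3
grip_force: 80.5
time: 25.92
position: [496.2, 46.3, 23.7]
eef_rot: [-0.0, 0.058, 0.998, -0.0]
contact_force: [-2.8, 0.5, 4.3]
opening: 34.4
grip_force: 80.5
time: 26.17
position: [498.0, 45.9, 23.7]
eef_rot: [-0.0, 0.058, 0.998, -0.0]
contact_force: [-1.9, -0.3, 2.9]
opening: 34.3
grip_force: 80.4
```

```bash
f(){ grep -E 'position|contact'; }
python3 -m handwheel '-1.5 0 0 0 0 0;0 0 0 0 0 0;0 0 0 0 0 0'|f
python3 -m handwheel '-1.5 0 0 0 0 0;0 0 0 0 0 0;0 0 0 0 0 0'|f
python3 -m handwheel '-1.5 0 0 0 0 0;0 0 0 0 0 0;0 0 0 0 0 0'|f
python3 -c "
from plant import telemetry;print(telemetry.get_state()['torque'])"
```

```text
position: [499.7, 45.7, 23.7]
contact_force: [-1.5, 0.5, 3.1]
position: [501.3, 45.5, 23.7]
contact_force: [-1.0, 0.6, 2.6]
position: [502.6, 45.4, 23.7]
contact_force: [-1.9, -0.5, 3.1]
[-0.00584756  0.36529884 -0.02463195]
```

```bash
f(){ grep -E 'position|contact'; }; t(){ python3 -c "
from plant import telemetry;print(telemetry.get_state()['torque'].round(2))" 2>/dev/null; }
python3 -m handwheel '-1.5 0 0 0 0 0;0 0 0 0 0 0;0 0 0 0 0 0'|f;t
python3 -m handwheel '-1.5 0 0 0 0 0;0 0 0 0 0 0;0 0 0 0 0 0'|f;t
python3 -m handwheel '-1.5 0 0 0 0 0;0 0 0 0 0 0;0 0 0 0 0 0'|f;t
```

```text
position: [502.8, 45.4, 23.7]
contact_force: [-6.1, -0.3, 7.2]
[ 0.1   1.09 -0.05]
position: [503.0, 45.4, 23.6]
contact_force: [-9.5, 1.9, 11.8]
[ 0.23  1.75 -0.  ]
position: [503.2, 45.4, 23.6]
contact_force: [-12.2, 0.7, 16.7]
[ 0.35  2.38 -0.1 ]
```

```bash
f(){ grep -E 'position|contact'; }
python3 -m handwheel '0 0 -1 0 0 0;0 0 0 0 0 0;0 0 0 0 0 0'|f
python3 -m handwheel '-1.5 0 0 0 0 0;0 0 0 0 0 0;0 0 0 0 0 0'|f
python3 -m handwheel '-1.5 0 0 0 0 0;0 0 0 0 0 0;0 0 0 0 0 0'|f
```

```text
position: [503.4, 45.3, 23.7]
contact_force: [-9.7, 1.8, 3.9]
position: [503.5, 45.3, 23.7]
contact_force: [-11.5, 2.3, 8.8]
position: [503.8, 45.2, 23.7]
contact_force: [-15.6, 1.9, 12.1]
```

```bash
f(){ grep -E 'position|contact'; }
python3 -m handwheel '0 0 -0.7 0 0 0;0 0 0 0 0 0;0 0 0 0 0 0'|f
python3 -m handwheel '-1.5 0 -0.2 0 0 0;0 0 0 0 0 0;0 0 0 0 0 0'|f
python3 -m handwheel '-1.5 0 -0.2 0 0 0;0 0 0 0 0 0;0 0 0 0 0 0'|f
```

```text
position: [505.3, 44.9, 23.9]
contact_force: [-9.3, 1.1, 0.8]
position: [507.0, 44.6, 24.0]
contact_force: [-8.8, 1.8, 0.5]
position: [508.6, 44.3, 24.1]
contact_force: [-8.6, 0.8, -0.5]
```

```bash
f(){ grep -E 'position|contact'; }
python3 -m handwheel '-1.5 0 0.2 0 0 0;0 0 0 0 0 0;0 0 0 0 0 0'|f
python3 -m handwheel '-1.5 0 0.2 0 0 0;0 0 0 0 0 0;0 0 0 0 0 0'|f
python3 -m handwheel '-1.5 0 0 0 0 0;0 0 0 0 0 0;0 0 0 0 0 0;0 0 0 0 0 0'|f
python3 - <<'E'
from h import *
import pickle
s,w=wrist(); s0,_=pickle.load(open("w9.pkl","rb")); print(s["position"],s["torque"].round(2))
print(Ro.from_quat(np.roll(s["eef_rot"],-1)).as_matrix().round(4)[2])
p=get_image("scene");p0=pickle.load(open("scene8.pkl","rb"))
q=get_image("side"); q0=pickle.load(open("side.pkl","rb"))
pickle.dump((p,q),open("fin.pkl","wb"))
def shift(a,b,P,X,h):
    u,v=proj(P,X)[0].astype(int); A,B=[cv2.cvtColor(i["color"],cv2.COLOR_RGB2GRAY)[v-h:v+h,u-h:u+h].astype(np.float64) for i in(a,b)]
    return cv2.phaseCorrelate(A,B,cv2.createHanningWindow((2*h,2*h),cv2.CV_64F))
c=np.array([634.5,30,60.])
print("scene models shift",shift(p0,p,p,c,16),"expected per 3mm",proj(p,c+[0,0,3])[0]-proj(p,c)[0])
c=np.array([695,60,18.]);print("scene plate",shift(p0,p,p,c,16))
c=np.array([720,-60,30.]);print("side plate corner",shift(q0,q,q,c,16),"exp",proj(q,c+[0,0,3])[0]-proj(q,c)[0])
c=np.array([560,-400,60.]);print("control",shift(p0,p,p,c,16))
E
```

```text
position: [510.0, 44.1, 23.9]
contact_force: [-9.4, 1.4, -0.5]
position: [511.3, 43.9, 23.7]
contact_force: [-9.2, 0.3, 0.6]
position: [512.8, 43.8, 23.7]
contact_force: [-10.6, 0.6, 1.2]
[512.76357548  43.77041115  23.71983471] [ 0.18  1.69 -0.01]
[ 0.0096 -0.0018 -1.    ]
scene models shift ((0.07516902183903085, -0.8634204719711285), 0.9633028038278805) expected per 3mm [-0.02509617 -0.76621471]
scene plate ((-0.02686335071809509, -0.2208458981367123), 0.9977050285139432)
side plate corner ((0.0955602265479385, -0.47350121088264174), 0.9859063333823654) exp [ 0.1242327  -0.80923083]
control ((-0.03977172180150035, -0.19287631430977825), 0.9239780925993761)
```

```bash
f(){ grep -E 'position|contact|eef|opening'; }
python3 -m handwheel '0 0 0 0 -0.008 0;0 0 0 0 0 0;0 0 0 0 0 0'|f
python3 -m handwheel '-1.6 0 0 0 0 0;0 0 0 0 0 0;0 0 0 0 0 0'|f
python3 -c "
from h import *
s=telemetry.get_state();print(Ro.from_quat(np.roll(s['eef_rot'],-1)).as_matrix().round(4)[2],s['torque'])"
```

```text
position: [513.1, 43.7, 23.7]
eef_rot: [-0.001, 0.058, 0.998, -0.001]
contact_force: [-8.4, 1.4, -0.4]
opening: 34.3
position: [514.2, 43.6, 23.7]
eef_rot: [-0.001, 0.058, 0.998, -0.001]
contact_force: [-9.1, 1.9, 1.9]
opening: 34.5
[ 0.0022 -0.0019 -1.    ] [2.71386743e-01 1.98789037e+00 9.24586691e-04]
```

```bash
python3 -m handwheel '0 0 0 0 0 0;0 0 0 0 0 0;0 0 0 0 0 0;0 0 0 0 0 0;0 0 0 0 0 0;0 0 0 0 0 0;0 0 0 0 0 0;0 0 0 0 0 0'
python3 - <<'E'
from h import *
import pickle
p=get_image("scene");p0=pickle.load(open("scene8.pkl","rb"))
def shift(X,h):
    u,v=proj(p,X)[0].astype(int); A,B=[cv2.cvtColor(i["color"],cv2.COLOR_RGB2GRAY)[v-h:v+h,u-h:u+h].astype(np.float64) for i in(p0,p)]
    return np.round(cv2.phaseCorrelate(A,B,cv2.createHanningWindow((2*h,2*h),cv2.CV_64F))[0],2)
for n,c in(("green",[627.8,-14.8,65.]),("round",[636,32,65.]),("square",[641,76,65.])):
    c=np.array(c); print(n,shift(c,11),"per mm",(proj(p,c+[0,0,1])[0]-proj(p,c)[0]).round(3))
for c in([560,-453,60.],[682,-350,60],[752,269,70],[654,429,30]): print("ctl",shift(np.array(c),14))
E
```

```text
time: 31.32
position: [514.1, 43.6, 23.7]
eef_rot: [-0.001, 0.058, 0.998, -0.001]
contact_force: [-9.2, 0.8, 1.4]
opening: 34.5
grip_force: 80.1
green [-0.62 -0.31] per mm [-0.02  -0.257]
round [-0.03 -0.5 ] per mm [-0.008 -0.257]
square [-0.12 -0.73] per mm [ 0.004 -0.257]
ctl [-0.05  0.09]
ctl [0.1  0.09]
ctl [0.04 0.06]
ctl [0.05 0.21]
```

```bash
python3 -c "
from plant import job; print(job.hand_in())"
```

```text
the job is handed in; nothing more can be done
None
```

I handed the job in after about 31 s of the 72 s: all three models stand in the tray, and the gripped wedge holds it up an estimated 2.9 mm, from the wedge's 11.5 mm travel past first contact (the blurrier scene-camera check read about 1.5–3 mm).

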